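# Size a tube collar on the stepped cone gauge and file it

## Task

Size the dark grey collar that stands on the blue-edged card: slide it down over the stepped cone gauge until it stops, and press it on gently, just until the sprung cone gives a little, holding it there for a moment. Read which coloured step it has stopped on, take it off again, and set it down (do not drop it) upright in the tray compartment of that colour. Leave the other two collars and the things round the work alone.

Things in the scene. Friction and masses are not known exactly. Their poses are not given: they have to be found in the camera images.
- card: Flat white card with a blue edge, 90 x 90 mm, under 1 mm thick, lying on the worktop; origin at its centre. The collar to be sized stands on it, within 12 mm of its centre.
- collar_a_mid (a point): Centre of collar A, 12 mm above its underside; z is the bore's axis. A ribbed dark grey plastic ring, 46 mm outside diameter, 24 mm tall, open right through, 28 to 56 g, standing upright. The three are alike outside but have bores of 21, 27 and 33 mm; which is which is not told. One of them, a different one each time, stands on the card; the other two stand farther back.
- collar_b_mid (a point): Centre of collar B, 12 mm above its underside; z is the bore's axis. A ribbed dark grey plastic ring, 46 mm outside diameter, 24 mm tall, open right through, 28 to 56 g, standing upright. The three are alike outside but have bores of 21, 27 and 33 mm; which is which is not told. One of them, a different one each time, stands on the card; the other two stand farther back.
- collar_c_mid (a point): Centre of collar C, 12 mm above its underside; z is the bore's axis. A ribbed dark grey plastic ring, 46 mm outside diameter, 24 mm tall, open right through, 28 to 56 g, standing upright. The three are alike outside but have bores of 21, 27 and 33 mm; which is which is not told. One of them, a different one each time, stands on the card; the other two stand farther back.
- collar_a: Collar A itself; origin at the centre of its underside.
- collar_b: Collar B itself; origin at the centre of its underside.
- collar_c: Collar C itself; origin at the centre of its underside.
- gauge: Bore gauge fixed to the worktop: a dark steel foot 90 mm across, a dark sleeve 48 mm across up to 37 mm height; from it rise a cone with coloured steps and, through its middle, a bare steel pilot pin, 118 mm high in all. Origin at the centre of the foot's underside. Press a collar on with 6 to 10 N; more than 20 N between a collar and the gauge spoils it.
- sleeve_top (a point): Centre of the sleeve's upper end, 37 mm above the worktop. In the sleeve the stepped cone stands on a stiff spring: it begins to give at about 2 N and then sinks 1 mm for each further 6 N; it rises again by itself. Besides, the whole cone is clamped up to 7 mm higher or lower than nominal, otherwise each time, and its height is not reported: where a collar stops must be felt.
- pilot_tip (a point): Centre of the fixed pilot pin's flat top (8 mm across), 118 mm up; the pin widens to 18 mm diameter at 7 mm below it. Below it (nominal, each +-7 mm together) slopes widen to the steps: at 17-20 mm to yellow, 24 mm diameter; at 35-38 to green, 30; at 53-56 to blue, 36. A collar stops on the slope its bore cannot pass, underside 18.5 (bore 21), 36.5 (27) or 54.5 mm (33) below the tip, +-7.
- tray: White sorting tray fixed to the worktop, 76 x 200 mm, rim 12 mm high, three compartments in a row along its y, each about 70 x 62 mm inside with a coloured floor: yellow at -y, green in the middle, blue at +y. Origin at the centre of its underside. It may stand left or right of the card, the gauge at the other side.
- well_yellow (a point): Centre of the yellow compartment's floor, 4 mm above the tray's underside; z is up, y runs along the row of compartments.
- well_green (a point): Centre of the green compartment's floor, 4 mm above the tray's underside; z is up, y runs along the row of compartments.
- well_blue (a point): Centre of the blue compartment's floor, 4 mm above the tray's underside; z is up, y runs along the row of compartments.
- tally_counter: Round white tally counter, 45 x 61 x 27 mm, loose; leave it where it is.
- slide_box: Blue slide box, 92 x 98 x 32 mm, loose; leave it where it is.
Things that resemble listed ones, but are neither listed nor needed, are in the scene too. What is shaped like the collar_b but orange is not meant. What is shaped like the collar_a but yellow is not meant.

How it is judged:
By the outcome, as a careful person would: the job done as asked, in the order asked, and still so for the second after the job is handed in, with the robot touching nothing.
It also fails if it takes over 45 s, if anything falls off the work surface, if the arm or the gripper's body presses on something with over 40 N, if the wrist force passes 120 N, or if a joint passes its speed limit or range.

## Robot

A 7-joint arm with a two-finger parallel gripper is mounted at the origin on a cart in front of the work surface, level with it; the furniture and walls round the work are solid. World frame = base frame: x ahead of the robot, y to its left, z up, the work surface at z = 0. Lengths are in m, angles in rad, forces in N, time in s.
With the tool pointing down it reaches from about 0.4 to 0.85 m from the base axis. Payload 10.4 kg.
Tool frame: the origin (TCP) lies between the finger pads; the fingertips stand 22 mm ahead of it and the grasp point (between the pads) lies 3 mm ahead of it (r.nose_length is the distance from the TCP to the fingertips, in m); z points along the fingers, y is the line along which they close (so a half turn about z gives the same grasp; the last joint's range is limited). The gripper opens to 87 mm and grips with 3 to 60 N. Pads are 19 mm wide; open, the fingers measure 117 mm over their backs; the gripper's body (75 mm by 190 mm) begins 51 mm behind the grasp point.
Start: joints at [-1.198, 0.332, -0.065, 1.46, 0.022, 1.35, -0.088], TCP at [0.241, 0.577, 0.245] pointing down, gripper open.
Joint ranges: [-2.6, 2.6], [-0.5, 2.12], [-1.47, 1.34], [0.16, 2.42], [-1.27, 4.41], [0.06, 2.06], [-2.6, 2.6]. Speed limits (rad/s): [2.22, 2.22, 2.79, 2.79, 3.14, 3.14, 3.14].

## Interface

Orientations are given as a unit quaternion [x, y, z, w].
In Python, from bench import readout, cams, r gives the robot as it stands. The module is installed in compiled form; this text tells all that it offers.
- The arm moves only by the tool step_arm, never from a script. Its argument "deltas" is a list that holds one entry, the list of rows, each a list of 7 numbers: the turn, a rotation vector about the tool's x, y, z in rad, then the shift along the tool's x, y, z in m, then the opening in per cent of the stroke, from 0 (shut) to 100 (fully open). A call has 1 to 20 rows; each row is the pose to reach, as a shift and turn from the pose commanded when the call began, along the tool's axes at that moment; what a row does not reach only later rows make up. A row lasts 1/8 s, in which the tool goes at most 62.5 mm and 10.7 degrees, less where a joint would pass 70% of its speed; a pose out of reach is approached as far as the arm can. A call with a gripper value outside its range is refused whole. The fingers move at their own pace and stop on an object; "squeeze" is the grip in N (left out, the last holds). Time passes only in rows, so rows that repeat a pose let the fingers close. It gives the time, the measured TCP pose, the force, the opening and the grip force at its end, in the units of the state.
- readout.read_state(): the state, without advancing time (a new reading comes with each control period).
- cams.camera(name): name is "side" or "top" or "wrist"; returns a dict with "img" (400x640x3 uint8, red, green, blue), "fx", "fy", "cx", "cy" (pixels), "origin" and "rotation" of the camera in the world; the wrist camera has in their place "T_tool_cam" (4x4, takes a point from camera to tool coordinates, whose origin is the TCP and whose axes are the flange's). Camera axes: x right, y up, looking along -z (the intrinsics and any distortion apply to the point x, -y, -z); pixel columns grow to the right and rows downward; lengths in m; the calibration is good to about 2 mm. A picture is of the moment at which its call begins: read the wrist's pose just before it. There is no depth.
- r.close_job(): hands the job in; it is judged then, once.
The state is a dict: "time": time; "joint_positions": joint angles; "joint_vel": joint speeds; "joint_torque": joint torques, N m; "ee_pos": TCP position; "eef_rot": TCP orientation; "ft_force": force on the tool from outside, world axes, zero at the start; "torque": the same for the moment, N m; "width": finger opening in m; "grip_force": force on a finger pad.
Only numpy, scipy, OpenCV 4.12 (cv2) and the standard library are available. Lean on these libraries where they do the work, as an engineer would, in place of code of your own. Each camera call takes 0.05 s, during which the arm holds its last target. There are 200 camera calls.

## Working session

There is one attempt and no reset: what is moved stays moved. The work goes in short steps, Python scripts to look and compute and a tool call to move; the robot and the scene stay as the last step left them, time stands still between calls to the robot, and variables do not carry over. Pictures are saved under pics/ and viewed, at most 10 in all, crops included, and the job is handed in when it is done.

Besides the shell and the picture viewer there is one more tool, called after "Request:" in YAML: its name, and indented under it one key for each argument. step_arm: Moves the arm, as the interface text tells. Its arguments: {"type":"object","properties":{"deltas":{"type":"array"},"squeeze":{"type":"number"}},"required":["deltas"]}

```bash
mkdir -p pics; cat > h.py <<'E'
import numpy as np, cv2
from scipy.spatial.transform import Rotation as R
from bench import readout, cams, r
def ray(c,u,v,T=None):
    d=np.array([(u-c['cx'])/c['fx'],-(v-c['cy'])/c['fy'],-1.])
    if T is None: return np.array(c['origin']),np.array(c['rotation']).reshape(3,3)@d
    return T[:3,3],T[:3,:3]@d
def onplane(c,u,v,z,T=None):
    o,d=ray(c,u,v,T); return o+d*(z-o[2])/d[2]
def wristT(s,c):
    T=np.eye(4);T[:3,:3]=R.from_quat(s['eef_rot']).as_matrix();T[:3,3]=s['ee_pos'];return T@np.array(c['T_tool_cam'])
def save(n,im): cv2.imwrite('pics/'+n,cv2.cvtColor(im,cv2.COLOR_RGB2BGR))
E
python3 - <<'E'
from h import *
s=readout.read_state();print(s)
a=cams.camera('top');b=cams.camera('side')
import pickle;pickle.dump((a,b),open('c.pkl','wb'))
save('top.png',a['img']);save('side.png',b['img'])
for c in(a,b):print({k:v for k,v in c.items() if k!='img'})
E
```

```text
{'time': 0.0, 'joint_positions': array([-1.19761353,  0.33285248, -0.06470978,  1.46095364,  0.02163714,
        1.34992636, -0.08850799]), 'joint_vel': array([ 2.02847810e-05, -1.25147076e-03, -9.11025827e-04,  6.15055230e-04,
        2.75044200e-04, -2.10960069e-03, -1.68069166e-03]), 'joint_torque': array([-7.32843137e-05, -6.23242664e+01,  2.47024465e-02, -3.89897704e+01,
       -6.12985203e-02,  3.95453756e-02,  1.30033113e-04]), 'ee_pos': array([0.24082483, 0.57633842, 0.2437602 ]), 'eef_rot': array([ 1.96587233e-01,  9.80486073e-01, -7.15742128e-04, -9.14416840e-05]), 'ft_force': array([0.61847978, 0.64303073, 0.25881412]), 'torque': array([-0.02148904, -0.01077557, -0.06377628]), 'grip_force': 0.0, 'width': 0.08728789367076377}
{'fx': 407.2082228404349, 'fy': 407.2082228404349, 'cx': 324.2691294304852, 'cy': 199.04428799924636, 'origin': array([0.36847916, 0.03807105, 1.23201952]), 'rotation': array([-0.06871744,  0.0669698 ,  0.70982581, -0.69781106])}
{'fx': 387.1137908574021, 'fy': 387.1137908574021, 'cx': 321.8955783534414, 'cy': 198.6014296863207, 'origin': array([ 0.25346794, -0.85106583,  0.49526788]), 'rotation': array([ 0.54224759, -0.10895047, -0.13973239,  0.82132345])}
```

View pics/top.png

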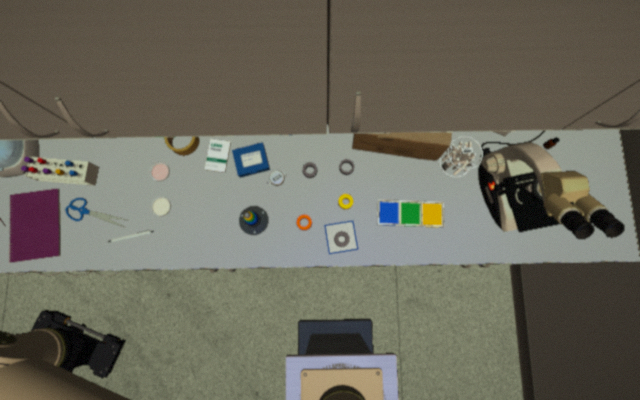

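View pics/side.png

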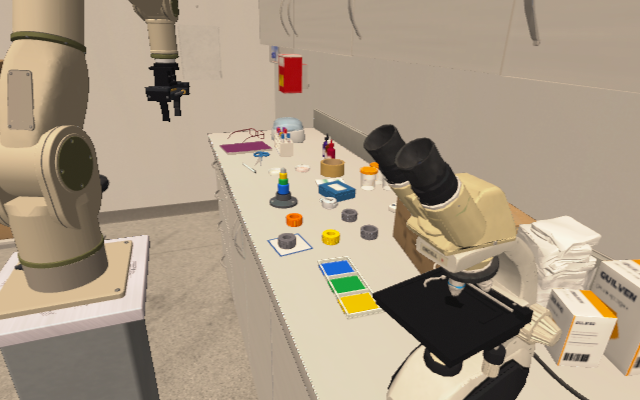

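The top view shows the grey collar on the blue-edged card at (342,239), with the gauge at (254,220) and the tray at (411,214), its yellow compartment on the right. The other rings are orange (304,223), yellow (346,201), and two greys at (310,170) and (347,167). Only the one at (342,239) is grey and on the card. In the side view the same collar is at (287,241) and the gauge at (283,190).

```bash
sed -i "s/np.array(c\['rotation'\]).reshape(3,3)@d/R.from_quat(c['rotation']).as_matrix()@d/" h.py
python3 - <<'E'
from h import *
import pickle;a,b=pickle.load(open('c.pkl','rb'))
im=a['img'];hsv=cv2.cvtColor(im,cv2.COLOR_RGB2HSV)
save('crop.png',np.hstack([cv2.resize(im[195:260,315:380],(390,390),interpolation=cv2.INTER_CUBIC),cv2.resize(im[190:255,222:287],(390,390),interpolation=cv2.INTER_CUBIC)]))
def blob(m,x0,y0,x1,y1):
    mm=np.zeros_like(m);mm[y0:y1,x0:x1]=m[y0:y1,x0:x1]
    cs,_=cv2.findContours(mm,cv2.RETR_EXTERNAL,cv2.CHAIN_APPROX_NONE)
    c=max(cs,key=cv2.contourArea);return cv2.minAreaRect(c),cv2.minEnclosingCircle(c)
g=((hsv[...,2]<130)&(hsv[...,1]<70)).astype(np.uint8)
x=blob(g,330,226,354,252);print(x);print('collar',onplane(a,*x[0][0],.018))
d=(hsv[...,2]<120).astype(np.uint8)
x=blob(d,230,195,280,245);print(x);print('gauge',onplane(a,*x[0][0],.01))
for n,lo,hi in(('blue',(105,150,90),(130,255,255)),('green',(45,120,60),(80,255,255)),('yel',(18,150,120),(32,255,255))):
    x=blob(cv2.inRange(hsv,lo,hi),370,190,455,240);print(n,x[0],onplane(a,*x[0][0],.004))
for u,v in((324.5,224.5),(354,222),(357.5,251),(328,254.5)):print(onplane(a,u,v,0))
for u,v in((310,170),(347,167),(304,223),(346,201),(411,214)):print(u,v,onplane(a,u,v,.012))
E
```

```text
(((341.25, 238.75), (14.142135620117188, 14.849241256713867), 45.0), ((341.2096862792969, 238.66128540039062), 7.664250373840332))
collar [ 0.48331369 -0.0094915   0.018     ]
(((253.5, 220.0), (28.0, 29.0), 90.0), ((253.4166717529297, 220.22222900390625), 15.031573295593262))
gauge [0.54537398 0.25452057 0.01      ]
blue ((388.5, 212.0), (17.0, 20.0), 0.0) [ 0.56376241 -0.15618404  0.004     ]
green ((410.5, 213.0), (20.0, 17.0), 90.0) [ 0.55951485 -0.22306993  0.004     ]
yel ((432.0, 214.0), (20.0, 18.0), 90.0) [ 0.55529958 -0.28834088  0.004     ]
[0.52925999 0.03972649 0.        ]
[ 0.53538099 -0.05030334  0.        ]
[ 0.4473696  -0.05813213  0.        ]
[0.43842719 0.03074053 0.        ]
310 170 [0.69825494 0.08174118 0.012     ]
347 167 [ 0.70582052 -0.03301717  0.012     ]
304 223 [0.53331513 0.1015011  0.012     ]
346 201 [ 0.59866744 -0.02703846  0.012     ]
411 214 [ 0.55518242 -0.22270624  0.012     ]
```

View pics/crop.png

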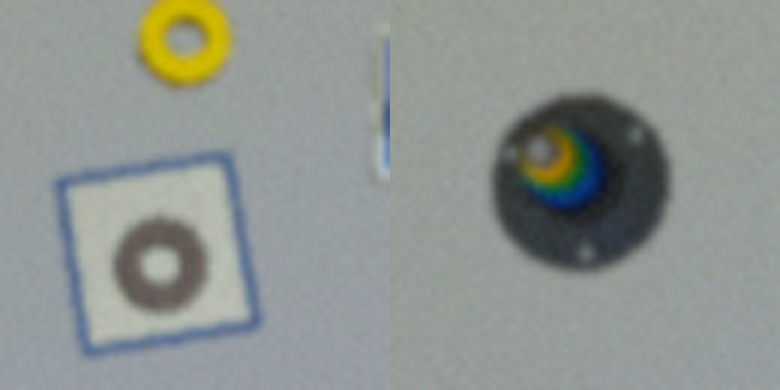

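The crop confirms it: the grey collar lies inside the blue edge of the card, and the yellow ring above it is not the target. I'll check the wrist camera mount before moving.

```bash
python3 - <<'E'
from h import *
c=cams.camera('wrist');print({k:v for k,v in c.items() if k!='img'})
s=readout.read_state();M=R.from_quat(s['eef_rot']).as_matrix()
for p in((.50,.255,.30),(.545,.255,.30),(.483,-.0095,.20)):print(p,M.T@(np.array(p)-s['ee_pos']))
E
```

```text
{'fx': 338.82704326023963, 'fy': 338.82704326023963, 'cx': 321.24934347152214, 'cy': 195.27317429896064, 'T_tool_cam': array([[-1.23551308e-03,  9.69504657e-01,  2.45069773e-01,
         6.57271455e-02],
       [ 9.99999151e-01,  1.09626834e-03,  7.04594295e-04,
         8.57281044e-05],
       [ 4.14445217e-04,  2.45070435e-01, -9.69505188e-01,
        -1.40077676e-01],
       [ 0.00000000e+00,  0.00000000e+00,  0.00000000e+00,
         1.00000000e+00]])}
(0.5, 0.255, 0.3) [-0.36305641 -0.19674774 -0.05582198]
(0.545, 0.255, 0.3) [-0.40457809 -0.17939983 -0.05583957]
(0.483, -0.0095, 0.2) [-0.44933688 -0.44725314  0.04443755]
```

Request:
step_arm:
  deltas:
    - [[0,0,-0.05,-0.04,-0.018,0,100],[0,0,-0.12,-0.09,-0.04,0,100],[0,0,-0.2,-0.145,-0.064,0,100],[0,0,-0.27,-0.2,-0.088,0,100],[0,0,-0.33,-0.255,-0.113,0,100],[0,0,-0.38,-0.31,-0.137,0,100],[0,0,-0.3957,-0.36,-0.159,0,100],[0,0,-0.3957,-0.39,-0.172,0,100],[0,0,-0.3957,-0.405,-0.179,0,100],[0,0,-0.3957,-0.405,-0.179,0,100],[0,0,-0.3957,-0.405,-0.179,0,100],[0,0,-0.3957,-0.405,-0.179,0,100]]

```text
time: 1.65
ee_pos: [0.5447, 0.2569, 0.2446]
eef_rot: [-0.001, 1.0, 0.0, -0.0]
ft_force: [-0.3, -0.1, 0.2]
width: 0.087
grip_force: 0.0
```

```bash
python3 - <<'E'
from h import *
import pickle
s=readout.read_state();c=cams.camera('wrist');pickle.dump((s,c),open('w1.pkl','wb'))
print(s['time'],s['ee_pos'],s['eef_rot'],s['joint_positions'],s['ft_force']);save('w1.png',c['img'])
E
```

```text
1.65 [0.54471644 0.25690434 0.244596  ] [-1.12237430e-03  9.99999322e-01  2.82935730e-04 -1.25619713e-04] [-0.63745661  0.27881572  0.1487058   1.53401219 -0.04261594  1.33184952
  1.08871726] [-0.33458    -0.10678158  0.24292155]
```

View pics/w1.png

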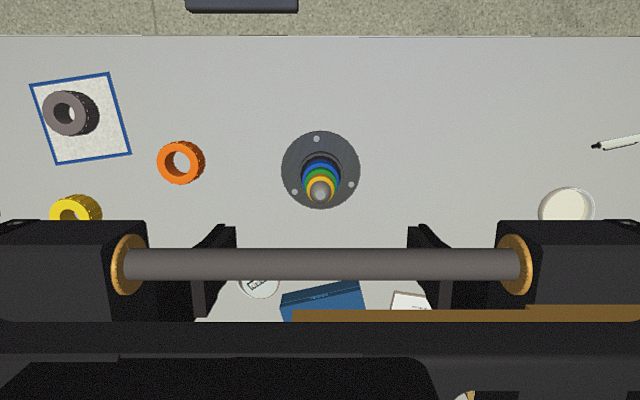

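The wrist view shows the gauge from above: the foot circle centred near (320,170) and the pin tip near (320,186). The collar on the card is at (70,113).

```bash
python3 - <<'E'
from h import *
import pickle
s,c=pickle.load(open('w1.pkl','rb'));T=wristT(s,c);im=c['img'];hsv=cv2.cvtColor(im,cv2.COLOR_RGB2HSV)
bg=im[150,400].astype(int)
m=((abs(im.astype(int)-bg).max(2)>45)).astype(np.uint8);mm=np.zeros_like(m);mm[125:214,275:366]=m[125:214,275:366]
cs,_=cv2.findContours(mm,cv2.RETR_EXTERNAL,cv2.CHAIN_APPROX_NONE);k=max(cs,key=cv2.contourArea)
e=cv2.fitEllipse(k);print('foot',e)
for z in(0,.006,.012):print(z,onplane(c,*e[0],z,T))
for n,lo,hi in(('yel',(15,120,80),(32,255,255)),('grn',(45,100,40),(85,255,255)),('blu',(100,120,50),(130,255,255))):
    q=cv2.inRange(hsv,lo,hi);q[:125]=0;q[214:]=0;q[:,:275]=0;q[:,366:]=0
    v,u=np.nonzero(q);print(n,u.min(),u.max(),v.min(),v.max(),(u.min()+u.max())/2)
t=im[170:206,300:342];save('tip.png',cv2.resize(t,None,fx=14,fy=14,interpolation=cv2.INTER_CUBIC))
for v in(184,187,190):print(onplane(c,320.5,v,.118,T))
# collar
g=((hsv[...,2]<140)&(hsv[...,1]<90)).astype(np.uint8);g[:80]=0;g[145:]=0;g[:,:35]=0;g[:,106:]=0
cs,_=cv2.findContours(g,cv2.RETR_EXTERNAL,cv2.CHAIN_APPROX_NONE);k=max(cs,key=cv2.contourArea)
print(cv2.boundingRect(k),onplane(c,67,113,.024,T))
E
```

```text
foot ((320.1932373046875, 169.61244201660156), (77.79425811767578, 78.57197570800781), 90.47724914550781)
0 [0.54565703 0.25533957 0.        ]
0.006 [0.54461727 0.25535654 0.006     ]
0.012 [0.54357751 0.25537351 0.012     ]
yel 307 333 174 200 320.0
grn 304 336 167 193 320.0
blu 301 339 159 190 320.0
[0.53692939 0.25592313 0.118     ]
[0.53940488 0.25592429 0.118     ]
[0.54189138 0.25592545 0.118     ]
(42, 90, 58, 47) [ 0.4824928  -0.00650853  0.024     ]
```

View pics/tip.png

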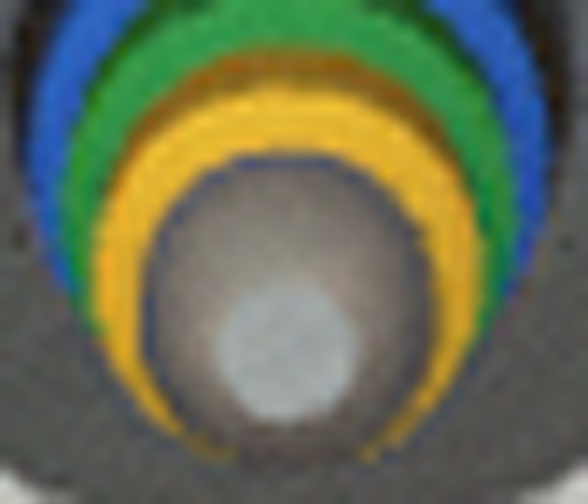

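The tip disc is at about (320,194.5), which puts the gauge axis near (0.545, 0.256). Next I go over the collar for a close look.

Request:
step_arm:
  deltas:
    - [[0,0,0,0.005,-0.02,0,100],[0,0,0,0.015,-0.065,0,100],[0,0,0,0.027,-0.115,0,100],[0,0,0,0.039,-0.165,0.02,100],[0,0,0,0.05,-0.215,0.055,100],[0,0,0,0.058,-0.25,0.09,100],[0,0,0,0.062,-0.265,0.105,100],[0,0,0,0.062,-0.265,0.105,100],[0,0,0,0.062,-0.265,0.105,100],[0,0,0,0.062,-0.265,0.105,100]]

```text
time: 2.95
ee_pos: [0.4845, -0.0082, 0.1405]
eef_rot: [-0.001, 1.0, 0.0, 0.001]
ft_force: [0.6, 0.0, 0.1]
width: 0.087
grip_force: 0.0
```

```bash
cat > look.py <<'E'
from h import *
import pickle,sys
s=readout.read_state();c=cams.camera('wrist');pickle.dump((s,c),open(sys.argv[1]+'.pkl','wb'))
T=wristT(s,c);print(s['time'],s['ee_pos'],s['eef_rot'],s['ft_force'],s['width'],s['grip_force']);save(sys.argv[1]+'.png',c['img'])
E
python3 look.py w2
```

```text
2.95 [ 0.48454063 -0.00823265  0.14054606] [-1.00302649e-03  9.99999075e-01  2.66615612e-04  8.79433966e-04] [0.58538242 0.00318291 0.10211875] 0.08695403018079698 0.0
```

View pics/w2.png

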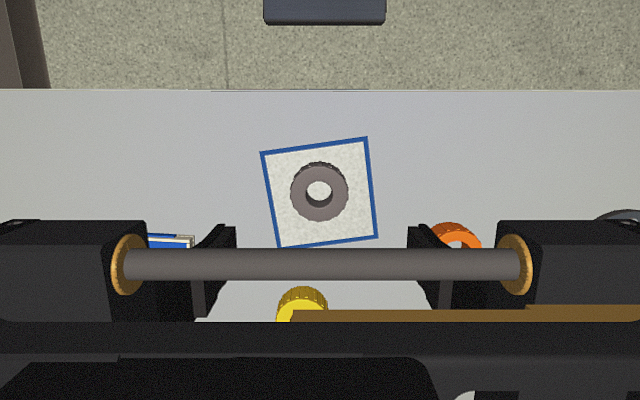

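The wrist view shows the collar centred near (319,192) inside the card. Its bore is about 26 px against 58 px outside, which suggests the 21 mm bore.

```bash
python3 - <<'E'
from h import *
import pickle
s,c=pickle.load(open('w2.pkl','rb'));T=wristT(s,c);im=c['img'];hsv=cv2.cvtColor(im,cv2.COLOR_RGB2HSV)
g=(hsv[...,2]<150).astype(np.uint8);mm=np.zeros_like(g);mm[156:226,284:356]=g[156:226,284:356]
cs,h=cv2.findContours(mm,cv2.RETR_CCOMP,cv2.CHAIN_APPROX_NONE)
k=max(cs,key=cv2.contourArea)[:,0].astype(float)
P=np.array([onplane(c,u,v,.024,T)[:2] for u,v in k])
print(cv2.boundingRect(k.astype(np.int32)))
# circle fit on near-side (bottom of the picture = +x) half
q=P[P[:,0]>np.median(P[:,0])]
A=np.c_[2*q,np.ones(len(q))];x=np.linalg.lstsq(A,(q**2).sum(1),rcond=None)[0]
print('outer',x[:2],np.sqrt(x[2]+x[:2]@x[:2]))
for k2 in cs:
    if 200<cv2.contourArea(k2)<1500:
        p=np.array([onplane(c,u,v,.024,T)[:2] for u,v in k2[:,0]]);print('hole',np.ptp(p,0),p.min(0),p.max(0))
E
```

```text
(290, 161, 59, 61)
outer [ 0.48245697 -0.01053139] 0.0223154308975027
hole [0.01680886 0.01947934] [ 0.47163826 -0.02048614] [ 0.48844712 -0.00100681]
```

Request:
step_arm:
  deltas:
    - [[0,0,0,0.002,-0.002,0.02,100],[0,0,0,0.002,-0.002,0.055,100],[0,0,0,0.002,-0.002,0.085,100],[0,0,0,0.002,-0.002,0.1,100],[0,0,0,0.002,-0.002,0.1065,100],[0,0,0,0.002,-0.002,0.1065,100],[0,0,0,0.002,-0.002,0.1065,100]]
  squeeze: 25

```text
time: 3.88
ee_pos: [0.4823, -0.0115, 0.0339]
eef_rot: [0.0, 1.0, 0.0, 0.001]
ft_force: [0.4, 0.9, 1.3]
width: 0.0872
grip_force: 0.0
```

Request:
step_arm:
  deltas:
    - [[0,0,0,0,0.001,0,65],[0,0,0,0,0.001,0,58],[0,0,0,0,0.001,0,50],[0,0,0,0,0.001,0,40],[0,0,0,0,0.001,0,30],[0,0,0,0,0.001,0,30]]
  squeeze: 25

```text
time: 4.62
ee_pos: [0.4816, -0.0106, 0.033]
eef_rot: [0.0, 1.0, 0.0, -0.0]
ft_force: [-0.2, -0.1, 0.5]
width: 0.0454
grip_force: 25.0
```

Request:
step_arm:
  deltas:
    - [[0,0,0,0,0,-0.01,30],[0,0,0,0,0,-0.04,30],[0,0,0,0,0,-0.08,30],[0,0,0,0,0.01,-0.115,30],[0,0,0,-0.008,0.035,-0.135,30],[0,0,0,-0.018,0.075,-0.14,30],[0,0,0,-0.028,0.12,-0.14,30],[0,0,0,-0.038,0.165,-0.14,30],[0,0,0,-0.048,0.21,-0.14,30],[0,0,0,-0.057,0.245,-0.14,30],[0,0,0,-0.062,0.261,-0.14,30],[0,0,0,-0.063,0.266,-0.14,30],[0,0,0,-0.063,0.266,-0.14,30],[0,0,0,-0.063,0.266,-0.14,30]]

```text
time: 6.38
ee_pos: [0.5448, 0.2539, 0.1733]
eef_rot: [0.001, 1.0, -0.0, 0.0]
ft_force: [-0.6, 0.1, -1.4]
width: 0.0454
grip_force: 25.0
```

```bash
python3 look.py w3; python3 - <<'E'
from h import *
im=cv2.imread('pics/w3.png');cv2.imwrite('pics/w3c.png',cv2.resize(im[120:320,220:440],None,fx=2.7,fy=2.7))
E
```

```text
6.375 [0.54480765 0.25390911 0.17326794] [ 9.18311694e-04  9.99999563e-01 -1.55273588e-04  8.07687486e-05] [-0.58389882  0.05693384 -1.38602986] 0.04542703846164451 24.999880087561905
```

View pics/w3c.png

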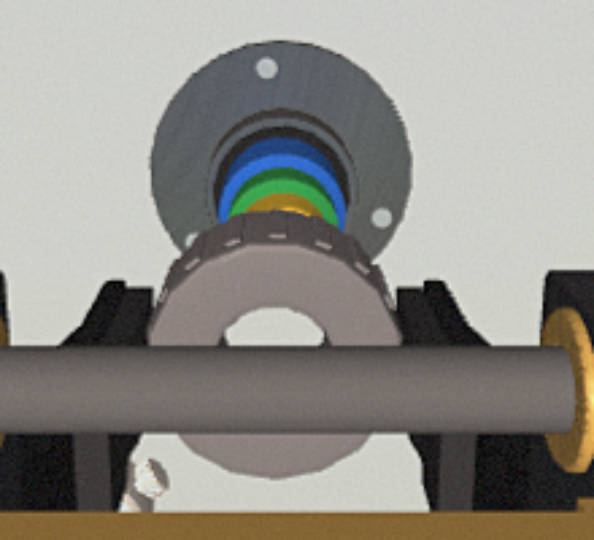

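The collar is held level, with its top face spanning u 275–369 and v 210–297 in the full image. The gauge foot is behind it, centred at u≈324. Now I compute the offset in the tool frame.

```bash
python3 - <<'E'
from h import *
import pickle
s,c=pickle.load(open('w3.pkl','rb'));T=np.array(c['T_tool_cam'])
for u,v in((322.2,210),(322.2,296.7),(275.5,250),(369,250)):print('collar tool',onplane(c,u,v,.010,T))
im=c['img'];m=(im.max(2)<150).astype(np.uint8);mm=np.zeros_like(m);mm[130:205,265:385]=m[130:205,265:385]
cs,_=cv2.findContours(mm,cv2.RETR_EXTERNAL,cv2.CHAIN_APPROX_NONE);k=max(cs,key=cv2.contourArea)[:,0].astype(float)
k=k[k[:,1]<200];W=wristT(s,c)
for z in(.005,.008):
    q=np.array([onplane(c,u,v,z,W)[:2] for u,v in k]);A=np.c_[2*q,np.ones(len(q))];x=np.linalg.lstsq(A,(q**2).sum(1),rcond=None)[0]
    print('foot',z,x[:2],np.sqrt(x[2]+x[:2]@x[:2]))
E
```

```text
collar tool [2.08319057e-02 7.47744148e-05 1.00000000e-02]
collar tool [-2.38530489e-02  5.02804831e-05  1.00000000e-02]
collar tool [ 0.00098779 -0.02217956  0.01      ]
collar tool [0.00094077 0.02235221 0.01      ]
foot 0.005 [0.53276786 0.25568772] 0.03382994932438631
foot 0.008 [0.53224497 0.25566962] 0.03350079447071595
```

Request:
step_arm:
  deltas:
    - [[0,0,0,0.001,0.0015,0.004,30],[0,0,0,0.001,0.0015,0.011,30],[0,0,0,0.001,0.0015,0.018,30],[0,0,0,0.001,0.0015,0.022,30],[0,0,0,0.001,0.0015,0.024,30],[0,0,0,0.001,0.0015,0.024,30]]

```text
time: 7.18
ee_pos: [0.5436, 0.2569, 0.149]
eef_rot: [0.0, 1.0, 0.0, -0.0]
ft_force: [-1.0, -0.7, -0.3]
width: 0.0453
grip_force: 25.0
```

Request:
step_arm:
  deltas:
    - [[0,0,0,0,0,0.002,30],[0,0,0,0,0,0.004,30],[0,0,0,0,0,0.004,30]]

```text
time: 7.55
ee_pos: [0.5435, 0.2569, 0.1449]
eef_rot: [0.0, 1.0, -0.0, -0.0]
ft_force: [0.6, -0.6, -0.1]
width: 0.0453
grip_force: 25.0
```

Request:
step_arm:
  deltas:
    - [[0,0,0,0,-0.0005,0.001,30],[0,0,0,0,-0.0008,0.002,30],[0,0,0,0,-0.0008,0.003,30],[0,0,0,0,-0.0008,0.003,30]]

```text
time: 8.05
ee_pos: [0.5436, 0.2561, 0.1419]
eef_rot: [0.0, 1.0, -0.0, -0.0]
ft_force: [0.2, 0.4, -1.1]
width: 0.045
grip_force: 25.0
```

Request:
step_arm:
  deltas:
    - [[0,0,0,0,0,0.001,30],[0,0,0,0,0,0.001,30]]

```text
time: 8.3
ee_pos: [0.5436, 0.2561, 0.141]
eef_rot: [0.0, 1.0, 0.0, -0.0]
ft_force: [0.2, 0.8, -1.1]
width: 0.0452
grip_force: 25.0
```

Request:
step_arm:
  deltas:
    - [[0,0,0,0,0,0.001,30],[0,0,0,0,0,0.001,30]]

```text
time: 8.55
ee_pos: [0.5436, 0.2561, 0.1399]
eef_rot: [0.0, 1.0, -0.0, -0.0]
ft_force: [-0.2, 0.5, -0.7]
width: 0.0455
grip_force: 25.0
```

Request:
step_arm:
  deltas:
    - [[0,0,0,0,0,0.001,30],[0,0,0,0,0,0.001,30]]

```text
time: 8.8
ee_pos: [0.5436, 0.2561, 0.139]
eef_rot: [0.0, 1.0, 0.0, -0.0]
ft_force: [0.4, 0.3, -1.5]
width: 0.0454
grip_force: 25.0
```

Request:
step_arm:
  deltas:
    - [[0,0,0,0,0,0.0005,30],[0,0,0,0,0,0.0005,30]]

```text
time: 9.05
ee_pos: [0.5436, 0.2561, 0.1385]
eef_rot: [0.0, 1.0, 0.0, -0.0]
ft_force: [0.3, -0.1, -0.5]
width: 0.0454
grip_force: 25.0
```

Request:
step_arm:
  deltas:
    - [[0,0,0,0,0,0.001,30],[0,0,0,0,0,0.001,30]]

```text
time: 9.3
ee_pos: [0.5436, 0.2561, 0.1374]
eef_rot: [0.0, 1.0, -0.0, -0.0]
ft_force: [-1.0, 0.1, 0.1]
width: 0.0452
grip_force: 25.0
```

Request:
step_arm:
  deltas:
    - [[0,0,0,0,0,0.001,30],[0,0,0,0,0,0.001,30]]

```text
time: 9.55
ee_pos: [0.5436, 0.2561, 0.1365]
eef_rot: [0.0, 1.0, 0.0, -0.0]
ft_force: [-0.3, 1.3, -1.0]
width: 0.0452
grip_force: 25.0
```

Request:
step_arm:
  deltas:
    - [[0,0,0,0,0,0.001,30],[0,0,0,0,0,0.001,30]]

```text
time: 9.8
ee_pos: [0.5436, 0.2561, 0.1355]
eef_rot: [0.0, 1.0, 0.0, -0.0]
ft_force: [0.4, 0.3, -1.2]
width: 0.045
grip_force: 25.0
```

Request:
step_arm:
  deltas:
    - [[0,0,0,0,0,0.001,30],[0,0,0,0,0,0.001,30]]

```text
time: 10.05
ee_pos: [0.5437, 0.2561, 0.1345]
eef_rot: [0.0, 1.0, 0.0, 0.0]
ft_force: [-0.0, -0.2, 0.0]
width: 0.0455
grip_force: 25.0
```

Request:
step_arm:
  deltas:
    - [[0,0,0,0,0,0.001,30],[0,0,0,0,0,0.001,30]]

```text
time: 10.3
ee_pos: [0.5439, 0.2561, 0.1338]
eef_rot: [0.0, 1.0, 0.0, 0.0]
ft_force: [0.7, -1.0, 2.1]
width: 0.0455
grip_force: 25.0
```

Request:
step_arm:
  deltas:
    - [[0,0,0,0,0,0.001,30],[0,0,0,0,0,0.001,30]]

```text
time: 10.55
ee_pos: [0.544, 0.2562, 0.1331]
eef_rot: [0.0, 1.0, 0.0, 0.0]
ft_force: [-0.6, -0.0, 5.5]
width: 0.0451
grip_force: 25.0
```

Request:
step_arm:
  deltas:
    - [[0,0,0,0,0,0.0005,30],[0,0,0,0,0,0.0005,30],[0,0,0,0,0,0.0005,30]]

```text
time: 10.92
ee_pos: [0.5441, 0.2562, 0.1328]
eef_rot: [0.0, 1.0, 0.0, 0.001]
ft_force: [-0.8, -1.6, 7.0]
width: 0.0453
grip_force: 25.0
```

Request:
step_arm:
  deltas:
    - [[0,0,0,0,0,0.0001,30],[0,0,0,0,0,0.0001,30],[0,0,0,0,0,0.0001,30],[0,0,0,0,0,0.0001,30],[0,0,0,0,0,0.0001,30],[0,0,0,0,0,0.0001,30],[0,0,0,0,0,0.0001,30],[0,0,0,0,0,0.0001,30]]

```text
time: 11.92
ee_pos: [0.5441, 0.2562, 0.1328]
eef_rot: [0.0, 1.0, 0.0, 0.001]
ft_force: [-0.0, 0.4, 7.3]
width: 0.0452
grip_force: 25.0
```

```bash
python3 - <<'E'
from h import *
import pickle
b=cams.camera('side');s=readout.read_state();print(s['time'],s['ft_force'])
save('press.png',np.hstack([cv2.resize(b['img'][140:220,240:330],None,fx=6,fy=6,interpolation=cv2.INTER_CUBIC)]))
E
```

```text
11.975 [-0.79357248 -0.93520757  6.59696892]
```

View pics/press.png

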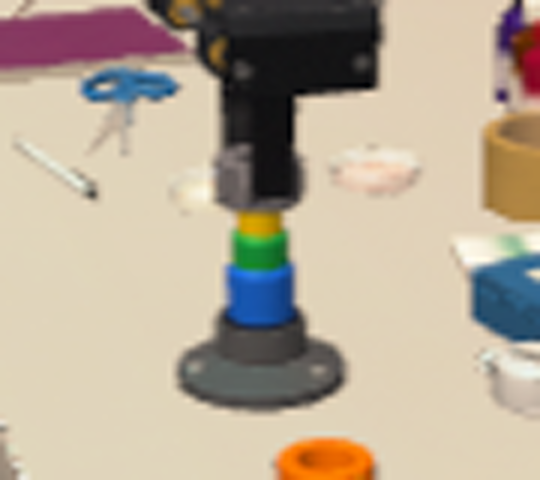

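The collar has stopped on the yellow step: only yellow, green and blue show below it, and the contact height matches the 21 mm bore. So it goes in the yellow compartment. I lift it off first, then turn the wrist 90° on the way so the wide gripper body clears the microscope.

Request:
step_arm:
  deltas:
    - [[0,0,0,0,0,-0.003,30],[0,0,0,0,0,-0.009,30],[0,0,0,0,0,-0.018,30],[0,0,0,0,0,-0.03,30],[0,0,0,0,0,-0.042,30],[0,0,0,0,0,-0.05,30],[0,0,0,0,0,-0.055,30],[0,0,0,0,0,-0.055,30]]

```text
time: 12.98
ee_pos: [0.5438, 0.2562, 0.1872]
eef_rot: [0.0, 1.0, 0.0, 0.0]
ft_force: [1.0, -0.1, -0.4]
width: 0.0455
grip_force: 25.0
```

Request:
step_arm:
  deltas:
    - [[0,0,0.03,0,-0.01,0,30],[0,0,0.1,0,-0.03,0,30],[0,0,0.2,-0.001,-0.06,0,30],[0,0,0.32,-0.002,-0.095,0,30],[0,0,0.44,-0.003,-0.13,0,30],[0,0,0.56,-0.004,-0.17,0,30],[0,0,0.68,-0.005,-0.21,0,30],[0,0,0.8,-0.006,-0.25,0,30],[0,0,0.92,-0.007,-0.29,0,30],[0,0,1.04,-0.008,-0.33,0,30],[0,0,1.16,-0.009,-0.37,0,30],[0,0,1.28,-0.01,-0.41,0,30],[0,0,1.39,-0.011,-0.45,0,30],[0,0,1.47,-0.011,-0.485,0,30],[0,0,1.53,-0.011,-0.515,0,30],[0,0,1.5708,-0.011,-0.535,0,30],[0,0,1.5708,-0.011,-0.544,0,30],[0,0,1.5708,-0.011,-0.544,0,30],[0,0,1.5708,-0.011,-0.544,0,30]]

```text
time: 15.35
ee_pos: [0.5549, -0.2867, 0.1868]
eef_rot: [0.707, 0.708, 0.0, -0.0]
ft_force: [-0.5, 1.1, -0.4]
width: 0.0453
grip_force: 25.0
```

```bash
python3 look.py w4;python3 - <<'E'
from h import *
print(readout.read_state()['joint_positions'])
E
```

```text
15.35 [ 0.55494452 -0.28665277  0.18682219] [ 7.06527889e-01  7.07685067e-01  3.24486447e-04 -2.87217308e-04] [-0.54227781  1.11421686 -0.43908839] 0.045263599381085456 24.99985594768077
[-0.08266512  0.41477555  0.63524574  1.56788397 -0.25606768  1.24363058
  0.59655348]
```

View pics/w4.png

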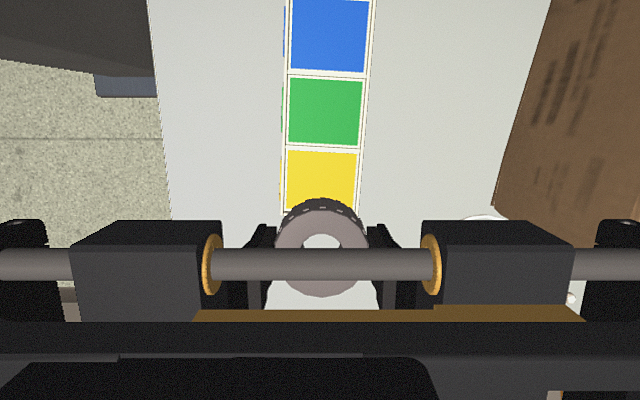

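The wrist view shows the tray upright in the picture: green centred near (325,111) and the yellow compartment, partly hidden by the collar, from v≈151 down. Next I compute the yellow centre.

```bash
python3 - <<'E'
from h import *
import pickle
s,c=pickle.load(open('w4.pkl','rb'));T=wristT(s,c);hsv=cv2.cvtColor(c['img'],cv2.COLOR_RGB2HSV)
def cen(lo,hi):
    q=cv2.inRange(hsv,lo,hi);q[:,:260]=0;q[:,400:]=0;q[215:]=0
    k=max(cv2.findContours(q,cv2.RETR_EXTERNAL,cv2.CHAIN_APPROX_NONE)[0],key=cv2.contourArea)[:,0]
    return np.array([onplane(c,u,v,.004,T)[:2] for u,v in k])
for n,lo,hi in(('g',(45,100,60),(80,255,255)),('y',(18,120,100),(34,255,255))):
    p=cen(lo,hi);print(n,p.min(0),p.max(0),(p.min(0)+p.max(0))/2)
T2=np.array(c['T_tool_cam'])
for u,v in((275,250),(368.5,250),(321,210),(321,297)):print(onplane(c,u,v,.01,T2))
E
```

```text
g [ 0.52517517 -0.25182487] [ 0.59186293 -0.19256292] [ 0.55851905 -0.22219389]
y [ 0.52071602 -0.31494034] [ 0.58881695 -0.25751179] [ 0.55476648 -0.28622606]
[ 0.00146801 -0.02130999  0.01      ]
[0.00141454 0.02323153 0.01      ]
[0.02131657 0.0006319  0.01      ]
[-0.02355397  0.00056836  0.01      ]
```

Already centred to about 1 mm, so I go straight down.

Request:
step_arm:
  deltas:
    - [[0,0,0,0,0,0.015,30],[0,0,0,0,0,0.045,30],[0,0,0,0,0,0.08,30],[0,0,0,0,0,0.11,30],[0,0,0,0,0,0.13,30],[0,0,0,0,0,0.14,30],[0,0,0,0,0,0.145,30],[0,0,0,0,0,0.146,30],[0,0,0,0,0,0.146,30]]

```text
time: 16.52
ee_pos: [0.555, -0.2881, 0.0416]
eef_rot: [0.707, 0.707, 0.0, 0.001]
ft_force: [0.2, -0.4, -0.1]
width: 0.0459
grip_force: 25.0
```

Request:
step_arm:
  deltas:
    - [[0,0,0,0,0,0.001,30],[0,0,0,0,0,0.001,30]]

```text
time: 16.77
ee_pos: [0.5547, -0.2879, 0.0401]
eef_rot: [0.707, 0.707, 0.0, 0.0]
ft_force: [-0.0, -0.4, -0.1]
width: 0.0452
grip_force: 25.0
```

Request:
step_arm:
  deltas:
    - [[0,0,0,0,0,0.0005,30],[0,0,0,0,0,0.0005,30]]

```text
time: 17.02
ee_pos: [0.5546, -0.2878, 0.0394]
eef_rot: [0.707, 0.707, 0.0, -0.0]
ft_force: [0.3, -0.2, -0.3]
width: 0.0454
grip_force: 25.0
```

Request:
step_arm:
  deltas:
    - [[0,0,0,0,0,0.0007,30],[0,0,0,0,0,0.0007,30]]

```text
time: 17.27
ee_pos: [0.5546, -0.2879, 0.0386]
eef_rot: [0.707, 0.707, 0.0, -0.0]
ft_force: [0.5, 0.1, -0.1]
width: 0.0453
grip_force: 25.0
```

Request:
step_arm:
  deltas:
    - [[0,0,0,0,0,0.0006,30],[0,0,0,0,0,0.0006,30]]

```text
time: 17.52
ee_pos: [0.5546, -0.2879, 0.038]
eef_rot: [0.707, 0.707, 0.0, -0.0]
ft_force: [-0.9, -0.3, -1.8]
width: 0.0452
grip_force: 25.0
```

Request:
step_arm:
  deltas:
    - [[0,0,0,0,0,0.0006,30],[0,0,0,0,0,0.0006,30]]

```text
time: 17.77
ee_pos: [0.5546, -0.2879, 0.0375]
eef_rot: [0.707, 0.707, 0.0, -0.0]
ft_force: [-0.4, 0.9, -1.3]
width: 0.0451
grip_force: 25.0
```

Request:
step_arm:
  deltas:
    - [[0,0,0,0,0,0.0005,30],[0,0,0,0,0,0.0005,30]]

```text
time: 18.02
ee_pos: [0.5546, -0.2879, 0.0371]
eef_rot: [0.707, 0.707, 0.0, -0.0]
ft_force: [-1.6, 1.3, 1.4]
width: 0.0453
grip_force: 25.0
```

Request:
step_arm:
  deltas:
    - [[0,0,0,0,0,0.0005,30],[0,0,0,0,0,0.0005,30]]

```text
time: 18.27
ee_pos: [0.5546, -0.2879, 0.037]
eef_rot: [0.707, 0.707, 0.0, -0.0]
ft_force: [-3.1, 0.7, 6.6]
width: 0.0453
grip_force: 25.0
```

It is seated. I ease off slightly, open, and rise.

Request:
step_arm:
  deltas:
    - [[0,0,0,0,0,-0.0004,50],[0,0,0,0,0,-0.0004,56],[0,0,0,0,0,-0.0004,62],[0,0,0,0,0,-0.0004,70],[0,0,0,0,0,-0.0004,75],[0,0,0,0,0,-0.0004,75],[0,0,0,0,0,-0.006,75],[0,0,0,0,0,-0.025,75],[0,0,0,0,0,-0.055,75],[0,0,0,0,0,-0.09,75],[0,0,0,0,0,-0.125,75],[0,0,0,0,0,-0.15,75],[0,0,0,0,0,-0.16,75],[0,0,0,0,0,-0.16,75]]

```text
time: 20.02
ee_pos: [0.5548, -0.288, 0.1972]
eef_rot: [0.707, 0.707, 0.0, 0.0]
ft_force: [-0.4, -0.6, -0.2]
width: 0.0652
grip_force: 0.0
```

```bash
python3 look.py w5; python3 - <<'E'
from h import *
im=cams.camera('wrist')['img'];b=cams.camera('side')['img'][220:330,220:420]
save('fin.png',np.vstack([im[60:310,120:520],cv2.resize(b,(400,220))]))
E
```

```text
20.025 [ 0.554767   -0.28798032  0.19717412] [7.07133667e-01 7.07079652e-01 3.59020284e-04 4.61750871e-04] [-0.42556401 -0.63393724 -0.17347583] 0.06519058548624794 0.0
```

View pics/fin.png

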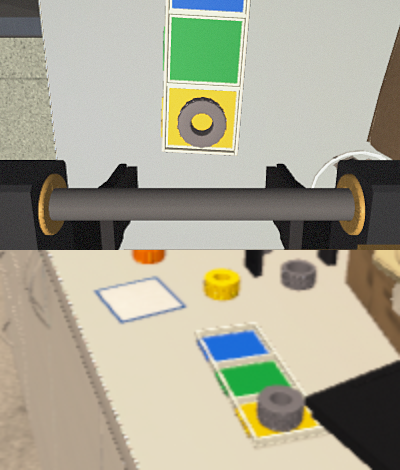

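The collar stands upright and flat in the yellow compartment, at (203,121) in the crop. The gripper is clear of it.

```bash
python3 -c "
from bench import r
print(r.close_job())"
```

```text
the job is handed in; nothing more can be done
None
```

The collar stopped on the yellow step (21 mm bore), was held there at about 7 N for a second, and now stands upright in the yellow compartment; the job is handed in at about 20 s of the 45 s allowed.

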